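# Press the bush home with the toggle clamp, then lift out the seat board and hold it level

## Task

With the board lying in its nest, swing the red-handled toggle clamp over onto it so that the clamp presses the brass bush fully home, then swing the clamp back well past upright so that it stays open. Then lift the black seat board straight up out of the nest, keeping it level, and finish while still holding it in the gripper about 10 cm above its bed, steady, level and clear of nest and clamp. Do not disturb the other things on the bench.

Things in the scene. Friction and masses are not known exactly. Their poses are not given: they have to be found in the camera images.
- nest: Fixed aluminium nest plate, x -55 to 55, y -85 to 115 mm, 12 mm thick; origin on the bench under the centre of the board's bed. Steel stops, 14 mm above the plate, leave the board 2 mm play: at its ends, and beside its long sides only at the corners (|y| 40 to 52, out to |x| 35 mm); mid-sides are free. Blue clamp bracket, 92 mm tall, at y +90. Place and yaw (within 0.4 rad) vary.
- board: Loose black seat board block, 50 (x) x 110 (y) x 36 mm high, origin under its centre, with its bush 0.21 to 0.37 kg, lying on the nest plate (12 mm above the bench), axes along the nest's. A brass bracket 26 x 30 x 8 mm on top at y -38 mm makes it balance about 11 mm to -y of its middle. The brass bush is in its top at x = y = 0.
- board_grip (a point): Point inside the seat board over its balance point: 11 mm to -y of the middle, 22 mm above its underside. Grip across the 50 mm width (along the board's x).
- bush (a joint): How far the brass bush (flange diameter 22 mm, 3 mm thick) stands proud of its seat, in m: 0 is fully home, flange on the board; 5 to 7.5 mm at the start. A tight fit: it takes about 10 N to push down, more than the clamp's own weight gives.
- clamp (a joint): Toggle clamp arm angle, rad: 0 level over the board, rubber pad on the home bush (it meets a proud bush at 0.05 to 0.09); 1.57 upright; 2.0 open stop, leaning away from the board. Range -0.03 to 2.0. Damped (0.15 N m s/rad), slight friction; well off upright it falls slowly to the side it leans to. Starts open, 1.7 to 2.0.
- clamp_handle (a point): Middle of the clamp's red grip, a bar 14 mm in diameter along the nest's x axis, sticking out 58 mm to the nest's -x side of the blue arm (14 mm wide); this point is 32 mm from the arm's centre line and 125 mm from the hinge axis. The pad is 90 mm from the hinge axis.
- clamp_hinge (a point): Fixed point on the clamp's hinge axis (which runs along the nest's x), level with the handle point: in the nest frame at x -32, y +90, z 82 mm. The handle point at angle q is this point plus, in the nest frame, (0, -125 cos q, +125 sin q) mm.
- bell: Loose brass bell dome, 92 mm across, 54 mm high, origin under its centre. Leave alone.
- screwdriver: Loose bone-handled screwdriver, 190 mm long, lying beyond the nest (on its +x side). Leave alone.
- oilcan: Loose copper oil can, 76 mm across, spout to 158 mm high, origin under its centre. Leave alone.
- weight: Loose brass clock weight, upright cylinder 56 mm across, 90 mm high. Leave alone.
- loupe: Loose black eye loupe, 40 mm across and 40 mm high. Leave alone.

How it is judged:
By the outcome, as a careful person would: the job done as asked, in the order asked, and still so for the second after the job is handed in, while the arm keeps its last pose, push and grip.
It also fails if it takes over 59 s, if anything falls off the work surface, if the arm or the gripper's body presses on something with over 40 N, if the wrist force passes 120 N, or if a joint passes its speed limit or range.

## Robot

A 6-joint arm with a two-finger parallel gripper is mounted at the origin on the work surface. World frame = base frame: x ahead of the robot, y to its left, z up, the work surface at z = 0. Lengths are in m, angles in rad, forces in N, time in s.
With the tool pointing down it reaches from about 0.325 to 0.85 m from the base axis. Payload 15.5 kg.
Tool frame: the origin (TCP) lies midway between the tips of the shut fingers; the grasp point (between the pads) lies 19 mm behind it; z points along the fingers, y is the line along which they close (so a half turn about z gives the same grasp; the last joint's range is limited). The gripper opens to 91 mm and grips with 3 to 60 N. Pads are 32 mm wide; open, the fingers measure 118 mm over their backs; the gripper's body (76 mm by 178 mm) begins 60 mm behind the grasp point.
Start: joints at [-1.28, 0.494, 1.345, -0, 1.302, -0.096], TCP at [0.236, -0.579, 0.175] pointing down, gripper open.
Joint ranges: [-2.91, 2.91], [-0.82, 2.16], [0.22, 2.67], [-1.22, 4.37], [0.12, 2.79], [-3.08, 3.08]. Speed limits (rad/s): [1.89, 1.89, 2.57, 3.01, 3.01, 3.01].

## Interface

Orientations are given as a 3x3 rotation matrix whose columns are the frame's x, y, z axes.
In Python, from workcell import sensors, viewer, robot gives the robot as it stands.
- The arm moves only by the tool drive_tool, never from a script. Its argument "targets" is a list of rows, each an object with "dp": the shift along the world's x, y, z scaled (see below), a list of three; "rotation": the turn, a rotation vector about the world's x, y, z scaled (see below), a list of three. In form: [{"dp": [tx, ty, tz], "rotation": [ax, ay, az]}, ...]. A call has 1 to 8 rows; each row is the pose to reach, as a shift and turn from the pose commanded when the call began; what a row does not reach only later rows make up. The controller multiplies each number of a shift by 0.1 m and each number of a turn by 90 degrees. A row lasts 1/8 s, in which the tool goes at most 62.5 mm and 10.7 degrees, less where a joint would pass 70% of its speed; a pose out of reach is approached as far as the arm can. A call with a number of a shift or a turn outside -1 to 1 is refused whole. A call with a gripper value outside its range is refused whole. "fingers" is the finger opening in mm, from 0 to 91.2, set as the call begins (left out, the last holds). The fingers move at their own pace and stop on an object; "newtons" is the grip in N (left out, the last holds). Time passes only in rows, so rows that repeat a pose let the fingers close. It gives the time, the measured TCP pose, the force, the opening and the grip force at its end, in the units of the state.
- sensors.get_state(): the state, without advancing time (a new reading comes with each control period).
- viewer.grab_frame(name): name is "side" or "top" or "wrist"; returns a dict with "color" (480x640x3 uint8, blue, green, red), "intrinsics" (3x3 intrinsics, pixels), "world_from_camera" (4x4, takes a point from camera to world coordinates). Camera axes: x right, y up, looking along -z (the intrinsics and any distortion apply to the point x, -y, -z); pixel columns grow to the right and rows downward; lengths in m; the calibration is good to about 2 mm. The wrist camera is an equidistant fisheye: a pixel r from the principal point sees the ray r / f radians off the axis. A picture is of the moment at which its call begins. There is no depth.
- robot.job_done(): hands the job in; it is judged then, once.
Trained networks look in a picture, given as the dict that the camera call returned (one of the last four; its "shot" number tells which), for a name from the list of things; names that differ only in an ending like _2 or _b are one class to them, and where a whole thing is asked for, a point or a joint stands for the part that bears it (a point fixed in the world has none). Each returns a list of dicts, best first, with "score" (0 to 1); they miss things now and then, are a little off and sometimes report something else, mostly with a low value. They report only what shows in the picture. A call takes as long as a camera call.
- viewer.recognise(picture, thing): "at" ([column, row] in pixels, amid what is visible of it).
The state is a dict: "clock": time; "qpos": joint angles; "joint_velocities": joint speeds; "tau": joint torques, N m; "tool_pos": TCP position; "ee_rot": TCP orientation; "wrist_force": force on the tool from outside, world axes, zero at the start; "moment": the same for the moment, N m; "width": opening from 0.0 (shut) to 1.0 (fully open); "finger_force": force on a finger pad.
Only numpy, scipy, OpenCV 4.12 (cv2) and the standard library are available. Lean on these libraries where they do the work, as an engineer would, in place of code of your own. Each camera call takes 0.05 s, during which the arm holds its last target. There are 200 camera calls.

## Working session

There is one attempt and no reset: what is moved stays moved. The work goes in short steps, Python scripts to look and compute and a tool call to move; the robot and the scene stay as the last step left them, time stands still between calls to the robot, and variables do not carry over. Pictures are saved under pics/ and viewed, at most 10 in all, crops included, and the job is handed in when it is done.

Besides the shell and the picture viewer there is one more tool, called after "Request:" in YAML: its name, and indented under it one key for each argument. drive_tool: Moves the arm, as the interface text tells. Shifts and turns lie within -1 to 1; 1 stands for 0.1 m of shift or 90 degrees of turn. Its arguments: {"type":"object","properties":{"targets":{"type":"array","items":{"type":"object","properties":{"dp":{"type":"array","items":{"type":"number","minimum":-1,"maximum":1}},"rotation":{"type":"array","items":{"type":"number","minimum":-1,"maximum":1}}}}},"fingers":{"type":"number"},"newtons":{"type":"number"}},"required":["targets"]}

```bash
mkdir -p pics; ls
cat > h.py <<'E'
import numpy as np, cv2
from workcell import sensors, viewer, robot
def ray(f,px):
    K=np.array(f["intrinsics"]);T=np.array(f["world_from_camera"])
    u=(px[0]-K[0,2])/K[0,0];v=(px[1]-K[1,2])/K[1,1]
    d=T[:3,:3]@np.array([u,-v,-1.]);return T[:3,3],d/np.linalg.norm(d)
def atz(f,px,z):
    o,d=ray(f,px);return o+d*(z-o[2])/d[2]
def proj(f,P):
    K=np.array(f["intrinsics"]);T=np.array(f["world_from_camera"])
    p=(np.asarray(P)-T[:3,3])@T[:3,:3];p=p*[1,-1,-1]
    return (K@p.T/p[...,2]).T[...,:2] if p.ndim==1 else ((p/p[:,2:])@K.T)[:,:2]
E
python3 - <<'E'
from h import *
for n in("top","side"):
    f=viewer.grab_frame(n);cv2.imwrite(f"pics/{n}0.png",f["color"])
    print(n,np.round(f["world_from_camera"],3).tolist(),f["intrinsics"])
    for t in("nest","board","board_grip","bush","clamp","clamp_handle","bell","screwdriver","oilcan","weight","loupe"):
        print(t,[(np.round(r["at"],1).tolist(),round(r["score"],2),np.round(atz(f,r["at"],.05),3).tolist()) for r in viewer.recognise(f,t)[:2]])
print(sensors.get_state())
E
```

```text
pics
top [[0.03, 0.988, -0.153, 0.383], [-1.0, 0.029, -0.008, -0.015], [-0.004, 0.153, 0.988, 1.251], [0.0, 0.0, 0.0, 1.0]] [[518.47100303   0.         319.78746576]
 [  0.         518.47100303 245.25381458]
 [  0.           0.           1.        ]]
nest [([285.0, 253.0], 0.88, [0.548, 0.076, 0.05]), ([253.9, 251.5], 0.53, [0.549, 0.149, 0.05])]
board [([308.7, 248.2], 0.88, [0.56, 0.021, 0.05])]
board_grip [([311.0, 248.3], 0.6, [0.56, 0.016, 0.05])]
bush []
clamp [([251.6, 250.3], 0.72, [0.552, 0.155, 0.05])]
clamp_handle [([255.0, 254.6], 0.72, [0.542, 0.146, 0.05])]
bell [([493.0, 351.1], 0.94, [0.337, -0.405, 0.05])]
screwdriver [([320.4, 206.4], 0.98, [0.661, -0.003, 0.05])]
oilcan [([515.8, 268.8], 0.67, [0.526, -0.462, 0.05])]
weight [([353.3, 163.8], 0.67, [0.769, -0.079, 0.05])]
loupe [([140.9, 253.3], 0.51, [0.537, 0.413, 0.05])]
side [[-0.73, 0.358, -0.583, -0.164], [-0.684, -0.364, 0.633, 0.769], [0.014, 0.86, 0.51, 0.707], [0.0, 0.0, 0.0, 1.0]] [[561.15303509   0.         319.65217642]
 [  0.         561.15303509 240.45535294]
 [  0.           0.           1.        ]]
[... 732 characters left out ...]
4727889e-02]), 'joint_velocities': array([ 5.52524491e-04, -7.35629688e-05, -8.58742849e-04,  1.18174769e-04,
       -1.11763922e-03, -2.39686673e-03]), 'tau': array([-2.76543520e-03, -8.78701544e+01, -3.82245612e+01,  7.06429384e-02,
        4.40818327e-02, -2.59731053e-05]), 'tool_pos': array([ 0.2357893 , -0.57881321,  0.1748094 ]), 'ee_rot': array([[ 9.26121858e-01,  3.77224474e-01,  3.55300169e-06],
       [ 3.77224474e-01, -9.26121858e-01,  2.89804574e-05],
       [ 1.42226503e-05, -2.54991559e-05, -1.00000000e+00]]), 'wrist_force': array([-0.18155612,  0.7580888 ,  0.24931849]), 'moment': array([-0.01194634, -0.03305882,  0.03948108]), 'finger_force': 0.0, 'width': 1.0014006480871938}
```

Run:
```python
import cv2
a=cv2.imread("pics/top0.png")[190:310,210:370];b=cv2.imread("pics/side0.png")[190:340,220:380]
cv2.imwrite("pics/tc.png",cv2.resize(a,None,fx=5,fy=5,interpolation=2));cv2.imwrite("pics/sc.png",cv2.resize(b,(640,600),interpolation=2))
```

```text
(no output)
```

View pics/tc.png

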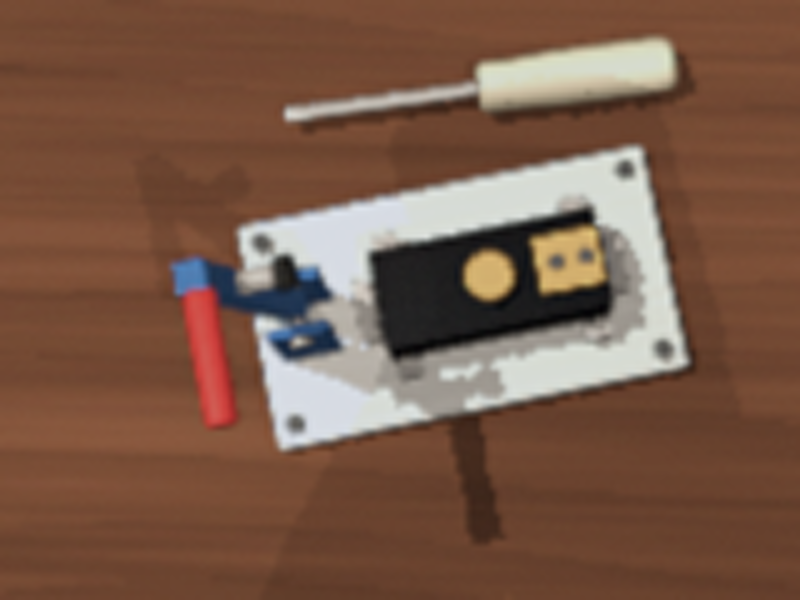

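View pics/sc.png

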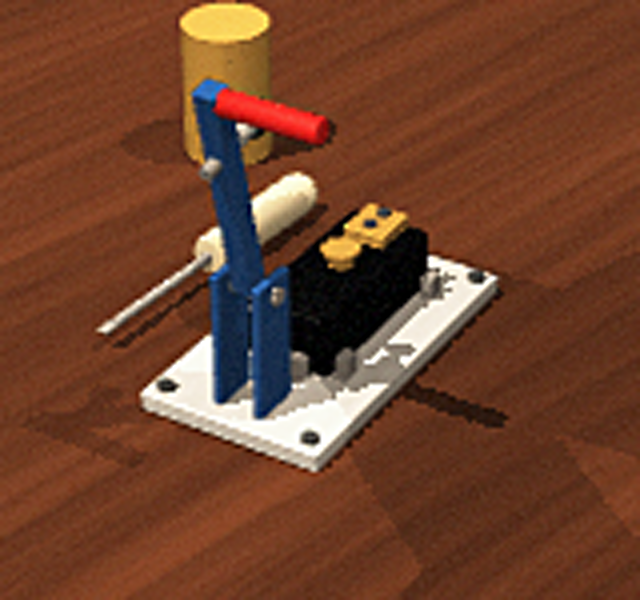

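View pics/top0.png

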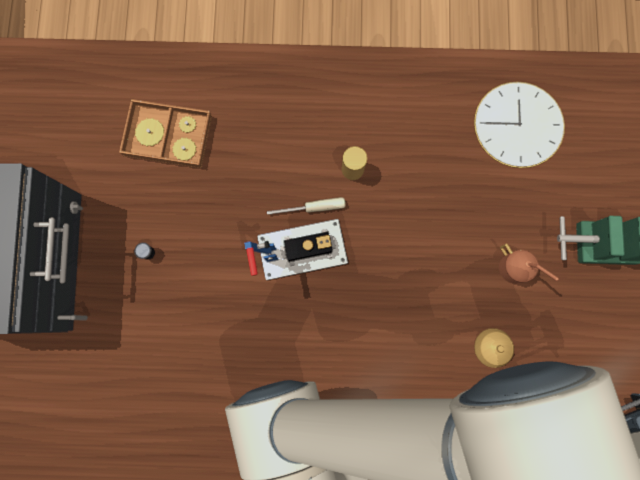

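The crops show the plate corners, at top-crop pixels (240,228), (640,147), (690,367) and (280,450). The bush is proud at (489,275). The clamp is open, with its red bar running from (200,290) to (222,420). I'll fit the nest pose and the clamp angle from these.

```bash
cat > fit.py <<'E'
from h import *
from scipy.optimize import least_squares
ft=viewer.grab_frame("top");fs=viewer.grab_frame("side")
T=lambda u,v:(210+u/5,190+v/5)
S=lambda u,v:(220+u/4,190+v/4)
def hd(q,x): return [x,.09-.125*np.cos(q),.082+.125*np.sin(q)]
obs=[(ft,T(240,228),[.055,.115,.012]),(ft,T(640,147),[.055,-.085,.012]),(ft,T(690,365),[-.055,-.085,.012]),(ft,T(282,446),[-.055,.115,.012]),
(fs,S(142,392),[.055,.115,.012]),(fs,S(318,460),[-.055,.115,.012]),(fs,S(498,277),[-.055,-.085,.012])]
ho=[(ft,T(211,352),-.032),(fs,S(271,114),-.032)]
def W(p,P):
    c,s=np.cos(p[2]),np.sin(p[2]);return np.array([[c,-s,0],[s,c,0],[0,0,1]])@np.array(P)+[p[0],p[1],0]
def res(p):
    return np.concatenate([proj(f,W(p,P))-px for f,px,P in obs]+[proj(f,W(p,hd(p[3],x)))-px for f,px,x in ho])
r=least_squares(res,[.55,.03,.17,1.8],loss="soft_l1")
p=r.x;print(p.round(4));print(res(p).reshape(-1,2).round(1).tolist())
print("bush px",proj(ft,W(p,[0,0,.057])),T(489,275))
np.save("pose.npy",p)
E
python3 fit.py
```

```text
[0.5665 0.0221 0.2329 1.793 ]
[[-0.2, -0.1], [0.5, -0.2], [-0.1, 0.1], [-0.2, 0.7], [-0.6, 0.1], [-0.4, -0.8], [0.1, -0.3], [0.7, 0.5], [-0.2, 0.6]]
bush px [308.27624434 245.19543165] (307.8, 245.0)
```

```bash
cat > plan.py <<'E'
from h import *
p=np.load("pose.npy")
def W(P):
    c,s=np.cos(p[2]),np.sin(p[2]);return np.array([[c,-s,0],[s,c,0],[0,0,1]])@np.array(P)+[p[0],p[1],0]
def tcp(q,x=-.036): return W([x,.09-.125*np.cos(q),.082+.125*np.sin(q)-.019])
E
python3 - <<'E'
from plan import *
for q in [2,1.95,p[3],1.6,1.4,1.2,1,.8,.6,.4,.2,.1,0]: print(round(q,2),tcp(q).round(4))
print("grip",W([0,-.011,.015]))
E
```

```text
2 [0.4987 0.152  0.1767]
1.95 [0.5    0.1464 0.1791]
1.79 [0.5044 0.1282 0.1849]
1.6 [0.5099 0.1049 0.1879]
1.4 [0.5156 0.0807 0.1862]
1.2 [0.5212 0.0573 0.1795]
1 [0.5263 0.0357 0.1682]
0.8 [0.5308 0.0166 0.1527]
0.6 [0.5345 0.001  0.1336]
0.4 [ 0.5373 -0.0107  0.1117]
0.2 [ 0.539  -0.0178  0.0878]
0.1 [ 0.5394 -0.0197  0.0755]
0 [ 0.5396 -0.0203  0.063 ]
grip [0.56904582 0.01140101 0.015     ]
```

Request:
drive_tool:
  targets:
    - {"dp": [0.3,0.4,0.5],"rotation": [0,0,-0.098]}
    - {"dp": [0.6,0.9,1],"rotation": [0,0,-0.098]}
    - {"dp": [0.6,1,1],"rotation": [0,0,-0.098]}
  fingers: 60
  newtons: 12

```text
clock: 1.68
tool_pos: [0.2972, -0.478, 0.2772]
ee_rot: [[0.973, 0.232, 0.002], [0.232, -0.973, -0.003], [0.001, 0.003, -1.0]]
wrist_force: [-0.8, 0.4, -0.2]
width: 0.706
finger_force: 0.0
```

Request:
drive_tool:
  targets:
    - {"dp": [0.3,0.5,0.1],"rotation": [0,0,0]}
    - {"dp": [0.6,1,0.2],"rotation": [0,0,0]}

```text
clock: 1.92
tool_pos: [0.3559, -0.3774, 0.2946]
ee_rot: [[0.973, 0.23, -0.0], [0.23, -0.973, 0.0], [-0.0, -0.001, -1.0]]
wrist_force: [0.6, -0.1, 0.5]
width: 0.655
finger_force: 0.0
```

Request:
drive_tool:
  targets:
    - {"dp": [0.3,0.5,0],"rotation": [0,0,0]}
    - {"dp": [0.6,1,0],"rotation": [0,0,0]}

```text
clock: 2.17
tool_pos: [0.4161, -0.2772, 0.2944]
ee_rot: [[0.973, 0.23, -0.0], [0.23, -0.973, 0.0], [-0.0, -0.0, -1.0]]
wrist_force: [0.2, -0.6, -0.4]
width: 0.654
finger_force: 0.0
```

Request:
drive_tool:
  targets:
    - {"dp": [0.2,0.5,0],"rotation": [0,0,0]}
    - {"dp": [0.4,1,0],"rotation": [0,0,0]}

```text
clock: 2.42
tool_pos: [0.4559, -0.1772, 0.2943]
ee_rot: [[0.973, 0.231, -0.001], [0.231, -0.973, 0.0], [-0.001, -0.0, -1.0]]
wrist_force: [1.7, 0.2, -0.7]
width: 0.656
finger_force: 0.0
```

Request:
drive_tool:
  targets:
    - {"dp": [0.2,0.5,0],"rotation": [0,0,0]}
    - {"dp": [0.4,1,0],"rotation": [0,0,0]}

```text
clock: 2.68
tool_pos: [0.4959, -0.0773, 0.2943]
ee_rot: [[0.973, 0.231, -0.001], [0.231, -0.973, -0.0], [-0.001, -0.0, -1.0]]
wrist_force: [0.1, -0.6, 0.1]
width: 0.657
finger_force: 0.0
```

Request:
drive_tool:
  targets:
    - {"dp": [0.05,0.5,0],"rotation": [0,0,0]}
    - {"dp": [0.05,1,0],"rotation": [0,0,0]}

```text
clock: 2.92
tool_pos: [0.5006, 0.0227, 0.2941]
ee_rot: [[0.973, 0.231, -0.001], [0.231, -0.973, -0.0], [-0.001, -0.0, -1.0]]
wrist_force: [0.5, 1.0, -0.7]
width: 0.66
finger_force: 0.0
```

Request:
drive_tool:
  targets:
    - {"dp": [0.03,0.5,0],"rotation": [0,0,0]}
    - {"dp": [0.03,1,0],"rotation": [0,0,0]}
    - {"dp": [0.03,1,0],"rotation": [0,0,0]}
    - {"dp": [0.03,1,0],"rotation": [0,0,0]}

```text
clock: 3.42
tool_pos: [0.5035, 0.1208, 0.2944]
ee_rot: [[0.973, 0.231, -0.001], [0.231, -0.973, -0.0], [-0.001, 0.0, -1.0]]
wrist_force: [0.1, -0.6, 0.6]
width: 0.661
finger_force: 0.0
```

Run:
```python
from h import *
s=sensors.get_state();print(s["tool_pos"],s["qpos"],s["wrist_force"])
f=viewer.grab_frame("side");a=f["color"][120:330,180:400];cv2.imwrite("pics/s1.png",cv2.resize(a,(628,600),interpolation=2))
```

```text
[0.50353109 0.12075523 0.29435169] [ 1.20315255e-01  2.39764531e-01  1.41631420e+00 -3.94868821e-04
  1.48627999e+00  1.45777459e+00] [ 0.14742396 -0.60131829  0.5810778 ]
```

View pics/s1.png

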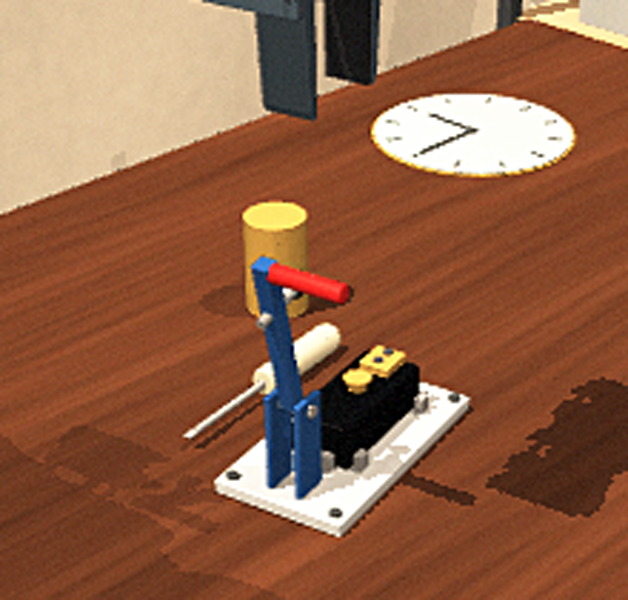

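The side view shows the gripper above the clamp with its fingers straddling the bar along nest y. The red bar runs from about (270,275) to (345,293). Next I descend around it.

Request:
drive_tool:
  targets:
    - {"dp": [0.01,0.075,0],"rotation": [0,0,0]}
    - {"dp": [0.01,0.075,-0.4],"rotation": [0,0,0]}
    - {"dp": [0.01,0.075,-0.8],"rotation": [0,0,0]}
    - {"dp": [0.01,0.075,-1],"rotation": [0,0,0]}

```text
clock: 3.98
tool_pos: [0.504, 0.1281, 0.1929]
ee_rot: [[0.973, 0.23, -0.002], [0.23, -0.973, -0.0], [-0.002, -0.0, -1.0]]
wrist_force: [-0.1, 0.3, 0.1]
width: 0.658
finger_force: 0.0
```

Request:
drive_tool:
  targets:
    - {"dp": [0,0,-0.1],"rotation": [0,0,0]}
    - {"dp": [0,0,-0.1],"rotation": [0,0,0]}

```text
clock: 4.22
tool_pos: [0.5048, 0.1285, 0.1848]
ee_rot: [[0.973, 0.23, -0.0], [0.23, -0.973, -0.0], [-0.0, -0.0, -1.0]]
wrist_force: [0.4, -0.2, 1.0]
width: 0.657
finger_force: 0.0
```

Request:
drive_tool:
  targets:
    - {"dp": [0,0,0],"rotation": [0,0,0]}
    - {"dp": [0,0,0],"rotation": [0,0,0]}
    - {"dp": [0,0,0],"rotation": [0,0,0]}
    - {"dp": [0,0,0],"rotation": [0,0,0]}
    - {"dp": [0,0,0],"rotation": [0,0,0]}
    - {"dp": [0,0,0],"rotation": [0,0,0]}
  fingers: 0
  newtons: 12

```text
clock: 4.97
tool_pos: [0.5047, 0.1287, 0.1848]
ee_rot: [[0.973, 0.231, -0.0], [0.231, -0.973, -0.0], [-0.0, 0.0, -1.0]]
wrist_force: [0.0, 0.7, 0.5]
width: 0.033
finger_force: 0.0
```

Run:
```python
from h import *
s=sensors.get_state();print(s["tool_pos"],s["wrist_force"],s["width"],s["finger_force"],s["moment"])
f=viewer.grab_frame("side");a=f["color"][120:330,180:400];cv2.imwrite("pics/s2.png",cv2.resize(a,(628,600),interpolation=2))
```

```text
[0.50474852 0.1286787  0.18481164] [0.00437067 0.68367208 0.53890878] 0.03279061619843408 0.0 [0.00739638 0.00363268 0.00684273]
```

View pics/s2.png

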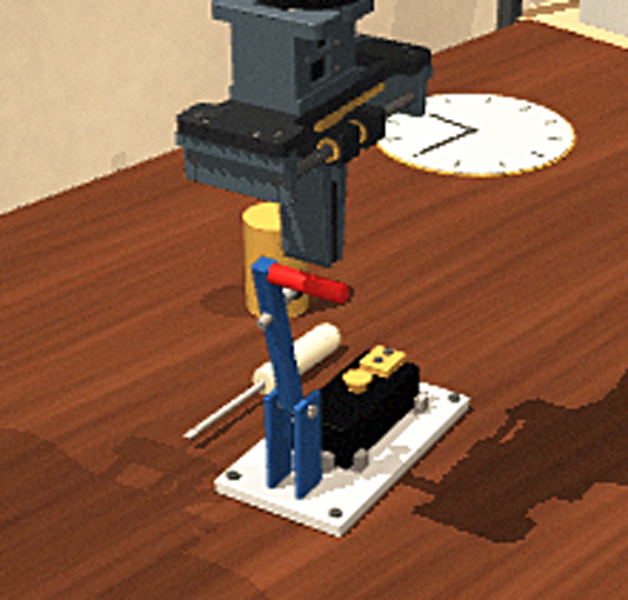

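The fingers have shut on nothing. Their tips show at about (320,262), above or beyond the bar at (310,285). I'll check the calibration by projecting the TCP into the side picture.

Run:
```python
from plan import *
s=sensors.get_state();t=s["tool_pos"]
f=viewer.grab_frame("side");g=viewer.grab_frame("top")
C=lambda P:((proj(f,P)-[180,120])*[628/220,600/210]).round(0)
print("tcp",C(t),"grasp",C(t+[0,0,.019]))
for x in(-.007,-.036,-.058):print(x,C(tcp(p[3],x)+[0,0,.019]))
print("top", proj(g,t), proj(g,t+[0,0,.019]))
cv2.imwrite("pics/t2.png",np.hstack([cv2.resize(g["color"][190:310,210:310],(500,600),interpolation=2)]))
for q in (1.6,1.7,1.8,1.9,2.0):print(q,[proj(f,tcp(q,x)+[0,0,.019]).round(1) for x in(-.007,-.058)],[proj(g,tcp(q,x)+[0,0,.019]).round(1) for x in(-.007,-.058)])
```

```text
tcp [312. 310.] grasp [311. 285.]
-0.007 [275. 274.]
-0.036 [312. 285.]
-0.058 [341. 293.]
top [254.2792977  263.71639432] [253.07975053 262.61839557]
1.6 [array([283.2, 209.4]), array([306., 216.])] [array([262. , 246.4]), array([266.7, 270.8])]
1.7 [array([279.7, 212.5]), array([302.5, 219.1])] [array([256.1, 247.7]), array([260.7, 272.1])]
1.8 [array([276.2, 216.1]), array([299.1, 222.9])] [array([250.3, 249.1]), array([254.9, 273.5])]
1.9 [array([272.7, 220.3]), array([295.7, 227.2])] [array([244.8, 250.5]), array([249.3, 274.8])]
2.0 [array([269.3, 225. ]), array([292.4, 232. ])] [array([239.6, 252. ]), array([244. , 276.2])]
```

View pics/t2.png

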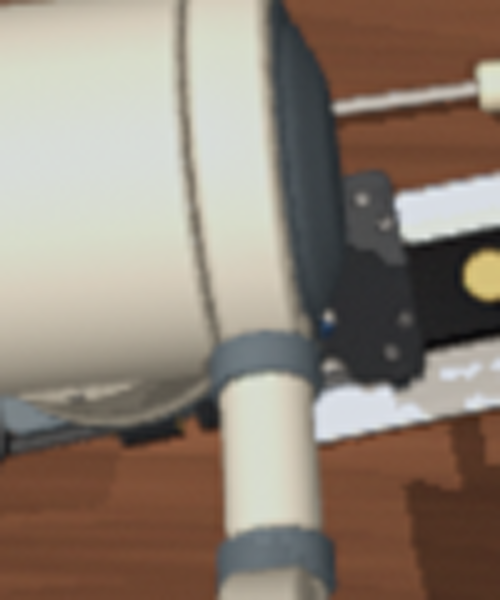

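Run:
```python
from plan import *
f=viewer.grab_frame("side")
C=lambda P:((proj(f,P)-[180,120])*[628/220,600/210]).round(0)
t=np.array([.5035,.1208,.2944]);y=np.array([-np.sin(p[2]),np.cos(p[2]),0]);x=np.array([y[1],-y[0],0])
for a in(.03,.044,-.03,-.044):
  print(a,[C(t+y*a+x*b) for b in(-.016,.016)])
w=viewer.grab_frame("wrist");cv2.imwrite("pics/w2.png",w["color"])
print(np.round(w["world_from_camera"],4).tolist(),w["intrinsics"])
for n in("clamp_handle","clamp","bush"):print(n,[(r["at"],r["score"]) for r in viewer.recognise(w,n)[:2]])
```

```text
0.03 [array([316., 178.]), array([272., 166.])]
0.044 [array([303., 186.]), array([259., 174.])]
-0.03 [array([366., 144.]), array([323., 133.])]
-0.044 [array([377., 136.]), array([335., 126.])]
[[0.2299, 0.9398, 0.2528, 0.5743], [-0.9732, 0.2223, 0.0588, 0.1464], [-0.0009, -0.2596, 0.9657, 0.3959], [0.0, 0.0, 0.0, 1.0]] [[371.64829954   0.         324.33241709]
 [  0.         371.64829954 240.72016519]
 [  0.           0.           1.        ]]
clamp_handle []
clamp [([334.9, 208.1], 0.58), ([91.2, 126.9], 0.54)]
bush [([448.2, 185.9], 0.64)]
```

View pics/w2.png

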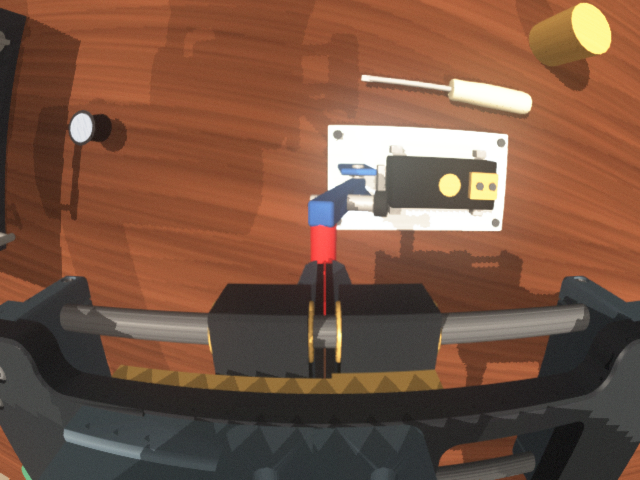

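The wrist view shows the shut fingers above the red bar, between (312,262) and (345,262). The plate corners are at (329,125), (508,133), (505,231) and the bush at (450,185). I'll compute the true camera offset from these.

Run:
```python
from plan import *
from scipy.optimize import least_squares
from scipy.spatial.transform import Rotation as R
w=viewer.grab_frame("wrist");K=np.array(w["intrinsics"]);T=np.array(w["world_from_camera"])
P=np.array([W(a) for a in([.055,.115,.012],[.055,-.085,.012],[-.055,-.085,.012],[0,0,.057])])
px=np.array([[329,125],[508,133],[505,231],[450,185.]])
def pr(d,r=np.zeros(3)):
    M=R.from_rotvec(r).as_matrix()@T[:3,:3]
    c=(P-T[:3,3]-d)@M*[1,-1,-1]
    th=np.arctan2(np.hypot(c[:,0],c[:,1]),c[:,2]);ph=np.arctan2(c[:,1],c[:,0])
    return K[0,0]*th[:,None]*np.c_[np.cos(ph),np.sin(ph)]+K[:2,2]
print(pr(np.zeros(3)).round(1).tolist())
r=least_squares(lambda d:(pr(d)-px).ravel(),np.zeros(3));print(r.x.round(4),r.fun.reshape(-1,2).round(1).tolist())
r=least_squares(lambda d:(pr(d[:3],d[3:])-px).ravel(),np.zeros(6));print(r.x.round(4),r.cost)
```

```text
[[328.7, 125.0], [508.9, 134.3], [502.2, 230.6], [450.2, 184.9]]
[-0.0003 -0.0002 -0.0019] [[-0.4, -0.4], [1.6, 1.0], [-2.1, -0.3], [0.7, -0.3]]
[-0.0052 -0.0064  0.0007  0.0169 -0.0157 -0.0078] 2.566424043207216
```

Run:
```python
from plan import *
w=viewer.grab_frame("wrist");K=np.array(w["intrinsics"]);T=np.array(w["world_from_camera"])
def pw(P):
    c=(np.asarray(P)-T[:3,3])@T[:3,:3]*[1,-1,-1];rr=np.hypot(c[0],c[1]);return (K[0,0]*np.arctan2(rr,c[2])*c[:2]/rr+K[:2,2]).round(0)
s=sensors.get_state();t=s["tool_pos"];X=s["ee_rot"][:,0]
for dz in(0,.02,.036,.05):print(dz,pw(t+[0,0,dz]),pw(t+[0,0,dz]+X*.016),pw(t+[0,0,dz]-X*.016))
for x in(0,-.007,-.02,-.036,-.058):print(x,pw(tcp(p[3],x)+[0,0,.019]))
print(T[:3,:3].T@(t-T[:3,3]), t-T[:3,3])
cv2.imwrite("pics/w3.png",cv2.resize(w["color"][190:310,260:390],(650,600),interpolation=2))
```

```text
0 [327. 265.] [327. 239.] [327. 290.]
0.02 [327. 277.] [327. 249.] [327. 303.]
0.036 [327. 288.] [327. 258.] [327. 316.]
0.05 [327. 299.] [327. 267.] [327. 328.]
0 [328. 212.]
-0.007 [328. 225.]
-0.02 [328. 249.]
-0.036 [328. 277.]
-0.058 [328. 313.]
[ 0.00147669 -0.01447214 -0.22246871] [-0.0694996  -0.01773848 -0.21109027]
```

View pics/w3.png

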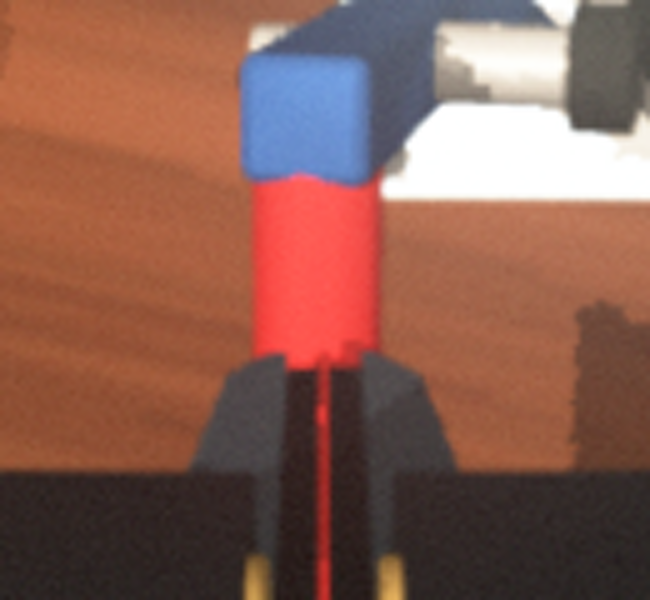

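The pictures show the flange and camera poses are right, but the real fingertips sit about 42 mm above the reported TCP. I'll measure the offset by touching the bar gently from above with the shut fingers.

Request:
drive_tool:
  targets:
    - {"dp": [0,0,-0.1],"rotation": [0,0,0]}
    - {"dp": [0,0,-0.1],"rotation": [0,0,0]}

```text
clock: 5.72
tool_pos: [0.5041, 0.1286, 0.1738]
ee_rot: [[0.973, 0.231, -0.002], [0.231, -0.973, -0.0], [-0.002, -0.0, -1.0]]
wrist_force: [-0.8, 0.5, -0.6]
width: 0.007
finger_force: 0.0
```

Request:
drive_tool:
  targets:
    - {"dp": [0,0,-0.03],"rotation": [0,0,0]}
    - {"dp": [0,0,-0.03],"rotation": [0,0,0]}

```text
clock: 5.98
tool_pos: [0.5048, 0.1288, 0.1718]
ee_rot: [[0.973, 0.231, 0.0], [0.231, -0.973, 0.0], [0.0, -0.0, -1.0]]
wrist_force: [0.4, 1.1, 1.0]
width: 0.005
finger_force: 0.1
```

Request:
drive_tool:
  targets:
    - {"dp": [0,0,-0.02],"rotation": [0,0,0]}
    - {"dp": [0,0,-0.02],"rotation": [0,0,0]}

```text
clock: 6.22
tool_pos: [0.5049, 0.1295, 0.1713]
ee_rot: [[0.973, 0.231, 0.001], [0.231, -0.973, 0.001], [0.002, -0.001, -1.0]]
wrist_force: [-8.3, 4.9, 26.6]
width: 0.006
finger_force: 13.2
```

Request:
drive_tool:
  targets:
    - {"dp": [0,0,-0.02],"rotation": [0,0,0]}
    - {"dp": [0,0,-0.02],"rotation": [0,0,0]}

```text
clock: 6.48
tool_pos: [0.5048, 0.1302, 0.1708]
ee_rot: [[0.973, 0.231, 0.002], [0.231, -0.973, 0.003], [0.003, -0.002, -1.0]]
wrist_force: [-19.5, 9.7, 54.2]
width: 0.007
finger_force: 26.9
```

Contact came at tool z 0.1714 and the bar top is at about 0.211, so the real tips sit 40 mm above the reported TCP. I'll back off, open, and descend with that correction.

Request:
drive_tool:
  targets:
    - {"dp": [0,0,0.3],"rotation": [0,0,0]}
    - {"dp": [0,0,0.3],"rotation": [0,0,0]}
    - {"dp": [0,0,0.3],"rotation": [0,0,0]}
    - {"dp": [0,0,0.3],"rotation": [0,0,0]}
    - {"dp": [0,0,0.3],"rotation": [0,0,0]}
    - {"dp": [0,0,0.3],"rotation": [0,0,0]}
  fingers: 60

```text
clock: 7.22
tool_pos: [0.5047, 0.1286, 0.1975]
ee_rot: [[0.973, 0.231, -0.001], [0.231, -0.973, -0.0], [-0.001, -0.0, -1.0]]
wrist_force: [-0.4, -0.4, -0.7]
width: 0.63
finger_force: 0.0
```

Request:
drive_tool:
  targets:
    - {"dp": [0,0,-0.2],"rotation": [0,0,0]}
    - {"dp": [0,0,-0.4],"rotation": [0,0,0]}
    - {"dp": [0,0,-0.53],"rotation": [0,0,0]}
    - {"dp": [0,0,-0.53],"rotation": [0,0,0]}

```text
clock: 7.72
tool_pos: [0.5043, 0.1286, 0.1442]
ee_rot: [[0.973, 0.231, -0.002], [0.231, -0.973, -0.0], [-0.002, -0.0, -1.0]]
wrist_force: [0.1, 0.1, 0.2]
width: 0.659
finger_force: 0.0
```

Request:
drive_tool:
  targets:
    - {"dp": [0,0,0],"rotation": [0,0,0]}
    - {"dp": [0,0,0],"rotation": [0,0,0]}
    - {"dp": [0,0,0],"rotation": [0,0,0]}
    - {"dp": [0,0,0],"rotation": [0,0,0]}
    - {"dp": [0,0,0],"rotation": [0,0,0]}
    - {"dp": [0,0,0],"rotation": [0,0,0]}
  fingers: 0
  newtons: 12

```text
clock: 8.48
tool_pos: [0.5048, 0.1288, 0.1449]
ee_rot: [[0.973, 0.231, 0.0], [0.231, -0.973, 0.0], [0.0, -0.0, -1.0]]
wrist_force: [-0.2, 0.8, 2.1]
width: 0.149
finger_force: 12.0
```

Run:
```python
from plan import *
s=sensors.get_state();t=s["tool_pos"];print(t,s["wrist_force"])
# nest-frame grasp pos
c,sn=np.cos(p[2]),np.sin(p[2]);d=t-[p[0],p[1],-.059];n=np.array([c*d[0]+sn*d[1],-sn*d[0]+c*d[1],d[2]]);print(n,np.arctan2(n[2]-.082,.09-n[1]),np.hypot(n[2]-.082,.09-n[1]))
```

```text
[0.50478831 0.12877259 0.1449259 ] [-0.20091855  0.7600148   2.05362083]
[-0.03543399  0.11803313  0.2039259 ] 1.7967881300215427 0.12510707722215755
```

Gripped: the opening is 13.6 mm and the radius checks out at 125 mm. Next I swing along the arc.

Request:
drive_tool:
  targets:
    - {"dp": [0.026,-0.111,0.02],"rotation": [0,0,0]}
    - {"dp": [0.055,-0.233,0.03],"rotation": [0,0,0]}
    - {"dp": [0.084,-0.354,0.028],"rotation": [0,0,0]}
    - {"dp": [0.112,-0.475,0.013],"rotation": [0,0,0]}
    - {"dp": [0.141,-0.593,-0.015],"rotation": [0,0,0]}
    - {"dp": [0.168,-0.709,-0.054],"rotation": [0,0,0]}
    - {"dp": [0.194,-0.82,-0.105],"rotation": [0,0,0]}
    - {"dp": [0.219,-0.925,-0.167],"rotation": [0,0,0]}

```text
clock: 9.48
tool_pos: [0.5267, 0.0354, 0.1276]
ee_rot: [[0.973, 0.231, -0.0], [0.231, -0.973, -0.0], [-0.0, 0.0, -1.0]]
wrist_force: [-1.3, 1.2, 1.2]
width: 0.147
finger_force: 12.0
```

```bash
cat > nf.py <<'E'
from plan import *
def nf():
    s=sensors.get_state();t=s["tool_pos"];c,sn=np.cos(p[2]),np.sin(p[2]);d=t-[p[0],p[1],-.059];n=np.array([c*d[0]+sn*d[1],-sn*d[0]+c*d[1],d[2]])
    print("tool",t.round(4),"F",s["wrist_force"].round(1),"w",round(s["width"]*91.2,1),"nest",n.round(4),"q,r",np.arctan2(n[2]-.082,.09-n[1]).round(3),np.hypot(n[2]-.082,.09-n[1]).round(4))
E
python3 - <<'E'
from nf import *
nf()
A=tcp(1.0)
for q in(.9,.8,.7,.6,.5,.4,.3,.2,.15,.1,.05,0,-.03):print(q,((tcp(q)-A)*10).round(3))
E
```

```text
tool [0.5267 0.0354 0.1276] F [-1.3  1.2  1.2] w 13.4 nest [-0.0356  0.0221  0.1866] q,r 0.995 0.1247
0.9 [ 0.023 -0.099 -0.073]
0.8 [ 0.045 -0.19  -0.155]
0.7 [ 0.065 -0.273 -0.247]
0.6 [ 0.082 -0.347 -0.346]
0.5 [ 0.097 -0.41  -0.453]
0.4 [ 0.11  -0.463 -0.565]
0.3 [ 0.12  -0.505 -0.682]
0.2 [ 0.127 -0.535 -0.804]
0.15 [ 0.129 -0.545 -0.865]
0.1 [ 0.131 -0.553 -0.927]
0.05 [ 0.132 -0.558 -0.989]
0 [ 0.133 -0.559 -1.052]
-0.03 [ 0.132 -0.559 -1.089]
```

Request:
drive_tool:
  targets:
    - {"dp": [0.023,-0.099,-0.073],"rotation": [0,0,0]}
    - {"dp": [0.045,-0.19,-0.155],"rotation": [0,0,0]}
    - {"dp": [0.065,-0.273,-0.247],"rotation": [0,0,0]}
    - {"dp": [0.082,-0.347,-0.346],"rotation": [0,0,0]}
    - {"dp": [0.097,-0.41,-0.453],"rotation": [0,0,0]}
    - {"dp": [0.11,-0.463,-0.565],"rotation": [0,0,0]}
    - {"dp": [0.12,-0.505,-0.682],"rotation": [0,0,0]}
    - {"dp": [0.127,-0.535,-0.804],"rotation": [0,0,0]}
  newtons: 30

```text
clock: 10.48
tool_pos: [0.5392, -0.0176, 0.0468]
ee_rot: [[0.973, 0.231, -0.0], [0.231, -0.973, -0.0], [-0.0, -0.0, -1.0]]
wrist_force: [-4.3, 1.5, 1.9]
width: 0.148
finger_force: 30.0
```

```bash
python3 -c "
from nf import *
nf()"
```

```text
tool [ 0.5392 -0.0176  0.0468] F [-4.3  1.5  1.9] w 13.5 nest [-0.0357 -0.0323  0.1058] q,r 0.192 0.1246
```

Request:
drive_tool:
  targets:
    - {"dp": [0.002,-0.01,-0.06],"rotation": [0,0,0]}
    - {"dp": [0.004,-0.018,-0.12],"rotation": [0,0,0]}
    - {"dp": [0.005,-0.021,-0.15],"rotation": [0,0,0]}
    - {"dp": [0.005,-0.023,-0.185],"rotation": [0,0,0]}
    - {"dp": [0.005,-0.023,-0.185],"rotation": [0,0,0]}
    - {"dp": [0.005,-0.023,-0.185],"rotation": [0,0,0]}

```text
clock: 11.22
tool_pos: [0.5398, -0.0199, 0.0293]
ee_rot: [[0.973, 0.231, -0.0], [0.231, -0.973, -0.0], [-0.0, 0.0, -1.0]]
wrist_force: [-5.3, -3.0, 2.1]
width: 0.144
finger_force: 30.0
```

```bash
python3 -c "
from nf import *
nf()"
```

```text
tool [ 0.5398 -0.0199  0.0293] F [-5.3 -3.   2.1] w 13.1 nest [-0.0357 -0.0347  0.0883] q,r 0.05 0.1248
```

Request:
drive_tool:
  targets:
    - {"dp": [0,-0.001,-0.015],"rotation": [0,0,0]}
    - {"dp": [0,-0.001,-0.03],"rotation": [0,0,0]}
    - {"dp": [0,-0.001,-0.03],"rotation": [0,0,0]}

```text
clock: 11.6
tool_pos: [0.5398, -0.02, 0.0265]
ee_rot: [[0.973, 0.231, 0.0], [0.231, -0.973, -0.001], [0.0, 0.001, -1.0]]
wrist_force: [-6.5, -3.9, 5.5]
width: 0.143
finger_force: 30.0
```

Request:
drive_tool:
  targets:
    - {"dp": [0,0,-0.01],"rotation": [0,0,0]}
    - {"dp": [0,0,-0.02],"rotation": [0,0,0]}
    - {"dp": [0,0,-0.02],"rotation": [0,0,0]}

```text
clock: 11.98
tool_pos: [0.5399, -0.0201, 0.0245]
ee_rot: [[0.973, 0.231, 0.0], [0.231, -0.973, -0.001], [0.0, 0.001, -1.0]]
wrist_force: [-7.1, -4.7, 6.4]
width: 0.148
finger_force: 30.0
```

Request:
drive_tool:
  targets:
    - {"dp": [0,0,-0.01],"rotation": [0,0,0]}
    - {"dp": [0,0,-0.02],"rotation": [0,0,0]}
    - {"dp": [0,0,-0.02],"rotation": [0,0,0]}

```text
clock: 12.35
tool_pos: [0.5399, -0.0201, 0.0225]
ee_rot: [[0.973, 0.231, 0.0], [0.231, -0.973, -0.001], [0.0, 0.001, -1.0]]
wrist_force: [-6.9, -4.9, 6.9]
width: 0.148
finger_force: 30.0
```

Request:
drive_tool:
  targets:
    - {"dp": [0,0,-0.01],"rotation": [0,0,0]}
    - {"dp": [0,0,-0.02],"rotation": [0,0,0]}
    - {"dp": [0,0,-0.02],"rotation": [0,0,0]}

```text
clock: 12.72
tool_pos: [0.5399, -0.0202, 0.0206]
ee_rot: [[0.973, 0.231, 0.0], [0.231, -0.973, -0.001], [0.0, 0.001, -1.0]]
wrist_force: [-6.6, -5.3, 6.0]
width: 0.142
finger_force: 30.0
```

Request:
drive_tool:
  targets:
    - {"dp": [0,0,-0.01],"rotation": [0,0,0]}
    - {"dp": [0,0,-0.015],"rotation": [0,0,0]}
    - {"dp": [0,0,-0.015],"rotation": [0,0,0]}

```text
clock: 13.1
tool_pos: [0.54, -0.0202, 0.0195]
ee_rot: [[0.973, 0.231, 0.001], [0.231, -0.973, -0.001], [0.0, 0.001, -1.0]]
wrist_force: [-8.8, -6.0, 16.3]
width: 0.146
finger_force: 30.0
```

Request:
drive_tool:
  targets:
    - {"dp": [0,0,-0.01],"rotation": [0,0,0]}
    - {"dp": [0,0,-0.01],"rotation": [0,0,0]}
    - {"dp": [0,0,-0.01],"rotation": [0,0,0]}
  newtons: 50

```text
clock: 13.48
tool_pos: [0.5401, -0.0202, 0.0192]
ee_rot: [[0.973, 0.231, 0.001], [0.231, -0.973, -0.001], [0.001, 0.001, -1.0]]
wrist_force: [-13.4, -4.2, 33.4]
width: 0.144
finger_force: 50.0
```

Run:
```python
from nf import *
nf()
f=viewer.grab_frame("side");a=f["color"][190:340,220:380];cv2.imwrite("pics/s5.png",cv2.resize(a,(640,600),interpolation=2))
A=tcp(0)
for q in(.1,.2,.3,.4,.5,.6,.7,.8,.9):print(q,((tcp(q)-A)*10).round(3))
A=tcp(.9)
for q in(1,1.1,1.2,1.3,1.4,1.5,1.6,1.7,1.8,1.9,1.95):print(q,((tcp(q)-A)*10).round(3))
```

```text
tool [ 0.5401 -0.0202  0.0192] F [-13.4  -4.2  33.4] w 13.1 nest [-0.0355 -0.0351  0.0782] q,r -0.031 0.1251
0.1 [-0.001  0.006  0.125]
0.2 [-0.006  0.024  0.248]
0.3 [-0.013  0.054  0.369]
0.4 [-0.023  0.096  0.487]
0.5 [-0.035  0.149  0.599]
0.6 [-0.05   0.212  0.706]
0.7 [-0.068  0.286  0.805]
0.8 [-0.087  0.369  0.897]
0.9 [-0.109  0.46   0.979]
1 [-0.023  0.099  0.073]
1.1 [-0.048  0.204  0.135]
1.2 [-0.075  0.315  0.186]
1.3 [-0.102  0.431  0.225]
1.4 [-0.13   0.549  0.253]
1.5 [-0.159  0.67   0.268]
1.6 [-0.188  0.792  0.27 ]
1.7 [-0.217  0.913  0.26 ]
1.8 [-0.245  1.032  0.238]
1.9 [-0.273  1.149  0.204]
1.95 [-0.286  1.206  0.182]
```

The bush reads home: force held at about 7 N for 8 mm of travel, then rose stiffly to 33 N. Now I swing back.

Request:
drive_tool:
  targets:
    - {"dp": [-0.001,0.006,0.14],"rotation": [0,0,0]}
    - {"dp": [-0.006,0.024,0.268],"rotation": [0,0,0]}
    - {"dp": [-0.013,0.054,0.389],"rotation": [0,0,0]}
    - {"dp": [-0.023,0.096,0.507],"rotation": [0,0,0]}
    - {"dp": [-0.035,0.149,0.619],"rotation": [0,0,0]}
    - {"dp": [-0.05,0.212,0.726],"rotation": [0,0,0]}
    - {"dp": [-0.068,0.286,0.825],"rotation": [0,0,0]}
    - {"dp": [-0.087,0.369,0.917],"rotation": [0,0,0]}
  newtons: 15

```text
clock: 14.52
tool_pos: [0.5323, 0.0147, 0.1114]
ee_rot: [[0.973, 0.231, 0.003], [0.231, -0.973, -0.005], [0.002, 0.005, -1.0]]
wrist_force: [-6.2, -25.9, 18.8]
width: 0.148
finger_force: 15.0
```

Run:
```python
from nf import *
nf()
A=tcp(.8)
for q in(.9,1,1.1,1.2,1.3,1.4,1.5,1.6):print(q,((tcp(q)-A)*10).round(3))
A=tcp(1.6)
for q in(1.7,1.8,1.9,1.95):print(q,((tcp(q)-A)*10).round(3))
```

```text
tool [0.5323 0.0147 0.1114] F [ -6.2 -25.9  18.8] w 13.5 nest [-0.035   0.0006  0.1704] q,r 0.78 0.1257
0.9 [-0.022  0.091  0.082]
1 [-0.045  0.19   0.155]
1.1 [-0.07   0.296  0.217]
1.2 [-0.096  0.407  0.268]
1.3 [-0.124  0.522  0.308]
1.4 [-0.152  0.641  0.335]
1.5 [-0.181  0.761  0.35 ]
1.6 [-0.209  0.883  0.353]
1.7 [-0.029  0.121 -0.01 ]
1.8 [-0.057  0.241 -0.032]
1.9 [-0.085  0.358 -0.067]
1.95 [-0.098  0.415 -0.088]
```

View pics/s5.png

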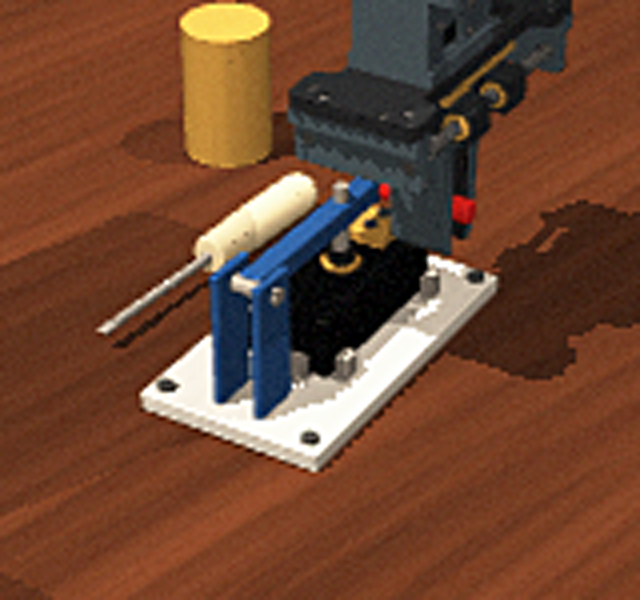

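The picture shows the pad on the bush with the flange down on the board around (340,262). I'll continue the back-swing with a lighter grip and a small radial correction.

Request:
drive_tool:
  targets:
    - {"dp": [-0.02,0.076,0.087],"rotation": [0,0,0]}
    - {"dp": [-0.043,0.175,0.16],"rotation": [0,0,0]}
    - {"dp": [-0.068,0.281,0.222],"rotation": [0,0,0]}
    - {"dp": [-0.093,0.392,0.273],"rotation": [0,0,0]}
    - {"dp": [-0.121,0.507,0.313],"rotation": [0,0,0]}
    - {"dp": [-0.149,0.626,0.34],"rotation": [0,0,0]}
    - {"dp": [-0.178,0.746,0.355],"rotation": [0,0,0]}
    - {"dp": [-0.206,0.868,0.358],"rotation": [0,0,0]}
  newtons: 6

```text
clock: 15.52
tool_pos: [0.5107, 0.1049, 0.1453]
ee_rot: [[0.973, 0.231, 0.001], [0.231, -0.973, 0.0], [0.001, -0.0, -1.0]]
wrist_force: [3.7, -0.4, 1.0]
width: 0.152
finger_force: 6.0
```

Request:
drive_tool:
  targets:
    - {"dp": [-0.029,0.121,-0.01],"rotation": [0,0,0]}
    - {"dp": [-0.057,0.241,-0.032],"rotation": [0,0,0]}
    - {"dp": [-0.085,0.358,-0.067],"rotation": [0,0,0]}
    - {"dp": [-0.098,0.415,-0.088],"rotation": [0,0,0]}
    - {"dp": [-0.098,0.415,-0.088],"rotation": [0,0,0]}

```text
clock: 16.15
tool_pos: [0.5001, 0.1459, 0.136]
ee_rot: [[0.973, 0.231, -0.001], [0.231, -0.973, 0.0], [-0.001, -0.0, -1.0]]
wrist_force: [-0.7, 1.3, 0.9]
width: 0.147
finger_force: 6.0
```

```bash
python3 -c "
from nf import *
nf()"
```

```text
tool [0.5001 0.1459 0.136 ] F [-0.7  1.3  0.9] w 13.4 nest [-0.036   0.1358  0.195 ] q,r 1.955 0.1219
```

Request:
drive_tool:
  targets:
    - {"dp": [0,0,0],"rotation": [0,0,0]}
    - {"dp": [0,0,0],"rotation": [0,0,0]}
    - {"dp": [0,0,0],"rotation": [0,0,0]}
    - {"dp": [0,0,0],"rotation": [0,0,0]}
    - {"dp": [0,0,0.3],"rotation": [0,0,0]}
    - {"dp": [0,0,0.7],"rotation": [0,0,0]}
    - {"dp": [0,0,1],"rotation": [0,0,0]}
  fingers: 70

```text
clock: 17.02
tool_pos: [0.501, 0.1455, 0.238]
ee_rot: [[0.973, 0.231, 0.001], [0.231, -0.973, 0.0], [0.001, 0.0, -1.0]]
wrist_force: [1.3, 0.8, 0.1]
width: 0.766
finger_force: 0.0
```

Request:
drive_tool:
  targets:
    - {"dp": [0.2,-0.3,0],"rotation": [0,0,0]}
    - {"dp": [0.4,-0.6,0],"rotation": [0,0,0]}
    - {"dp": [0.69,-1,0],"rotation": [0,0,0]}
    - {"dp": [0.69,-1,0],"rotation": [0,0,0]}

```text
clock: 17.52
tool_pos: [0.5713, 0.0429, 0.2361]
ee_rot: [[0.974, 0.228, 0.0], [0.228, -0.974, -0.001], [0.0, 0.001, -1.0]]
wrist_force: [-0.4, 1.4, -0.1]
width: 0.766
finger_force: 0.0
```

Request:
drive_tool:
  targets:
    - {"dp": [0,-0.1,0],"rotation": [0,0,0.118]}
    - {"dp": [0,-0.2,0],"rotation": [0,0,0.236]}
    - {"dp": [0,-0.34,0],"rotation": [0,0,0.354]}
    - {"dp": [0,-0.34,0],"rotation": [0,0,0.472]}
    - {"dp": [0,-0.34,0],"rotation": [0,0,0.59]}
    - {"dp": [0,-0.34,0],"rotation": [0,0,0.708]}
    - {"dp": [0,-0.34,0],"rotation": [0,0,0.826]}
    - {"dp": [0,-0.34,0],"rotation": [0,0,0.944]}

```text
clock: 18.52
tool_pos: [0.5693, 0.012, 0.2364]
ee_rot: [[-0.151, 0.989, -0.0], [0.989, 0.151, 0.0], [0.0, -0.0, -1.0]]
wrist_force: [0.3, 0.4, 0.1]
width: 0.767
finger_force: 0.0
```

Request:
drive_tool:
  targets:
    - {"dp": [0,0,0],"rotation": [0,0,0.056]}
    - {"dp": [0,0,0],"rotation": [0,0,0.056]}
    - {"dp": [0,0,0],"rotation": [0,0,0.056]}

```text
clock: 18.9
tool_pos: [0.5696, 0.0118, 0.2364]
ee_rot: [[-0.229, 0.973, -0.0], [0.973, 0.229, 0.0], [0.0, -0.0, -1.0]]
wrist_force: [0.1, -0.9, 0.5]
width: 0.769
finger_force: 0.0
```

Run:
```python
from nf import *
nf();s=sensors.get_state();print(s["ee_rot"].round(4).tolist(),np.cos(p[2]),np.sin(p[2]))
w=viewer.grab_frame("wrist");K=np.array(w["intrinsics"]);T=np.array(w["world_from_camera"])
def pw(P):
    c=(np.asarray(P)-T[:3,3])@T[:3,:3]*[1,-1,-1];rr=np.hypot(c[0],c[1]);return (K[0,0]*np.arctan2(rr,c[2])*c[:2]/rr+K[:2,2])
im=w["color"].copy()
for P in([.025,.055,.048],[-.025,.055,.048],[-.025,-.055,.048],[.025,-.055,.048],[0,0,.051],[0,-.011,.034]):
    cv2.circle(im,tuple(int(round(v)) for v in pw(W(P))),2,(0,255,0),-1)
g=viewer.grab_frame("side");side=cv2.resize(g["color"][150:330,200:380],(480,480))
cv2.imwrite("pics/w6.png",cv2.resize(np.hstack([im[:,80:560],side]),(800,400)))
```

```text
tool [0.5696 0.0118 0.2364] F [ 0.1 -0.9  0.5] w 70.2 nest [ 0.0006 -0.0108  0.2954] q,r 1.13 0.236
[[-0.2288, 0.9735, -0.0001], [0.9735, 0.2288, 0.0001], [0.0001, -0.0001, -1.0]] 0.9730024857254849 0.23079463332588068
```

View pics/w6.png

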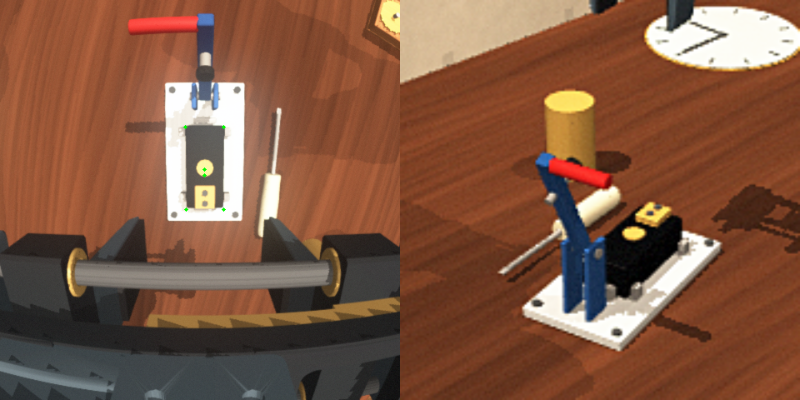

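The clamp is open past upright, the bush is flush, and the projected board corners match the picture. Next I descend to grip the board.

Request:
drive_tool:
  targets:
    - {"dp": [0,0,-0.5],"rotation": [0,0,0]}
    - {"dp": [0,0,-1],"rotation": [0,0,0]}

```text
clock: 19.25
tool_pos: [0.5702, 0.0115, 0.1357]
ee_rot: [[-0.23, 0.973, 0.002], [0.973, 0.23, -0.0], [-0.001, 0.002, -1.0]]
wrist_force: [0.8, -0.2, -1.3]
width: 0.767
finger_force: 0.0
```

Request:
drive_tool:
  targets:
    - {"dp": [0,0,-0.5],"rotation": [0,0,0]}
    - {"dp": [0,0,-0.9],"rotation": [0,0,0]}
    - {"dp": [0,0,-1],"rotation": [0,0,0]}

```text
clock: 19.62
tool_pos: [0.5683, 0.0116, 0.0345]
ee_rot: [[-0.23, 0.973, -0.004], [0.973, 0.23, 0.0], [0.001, -0.004, -1.0]]
wrist_force: [0.1, 0.1, 0.6]
width: 0.772
finger_force: 0.0
```

Request:
drive_tool:
  targets:
    - {"dp": [0,0,-0.2],"rotation": [0,0,0]}
    - {"dp": [0,0,-0.4],"rotation": [0,0,0]}
    - {"dp": [0,0,-0.5],"rotation": [0,0,0]}
    - {"dp": [0,0,-0.58],"rotation": [0,0,0]}
    - {"dp": [0,0,-0.58],"rotation": [0,0,0]}

```text
clock: 20.25
tool_pos: [0.5699, 0.0115, -0.0214]
ee_rot: [[-0.231, 0.973, 0.0], [0.973, 0.231, 0.0], [-0.0, 0.0, -1.0]]
wrist_force: [0.0, -0.3, -0.6]
width: 0.768
finger_force: 0.0
```

Request:
drive_tool:
  targets:
    - {"dp": [0,0,0],"rotation": [0,0,0]}
    - {"dp": [0,0,0],"rotation": [0,0,0]}
    - {"dp": [0,0,0],"rotation": [0,0,0]}
    - {"dp": [0,0,0],"rotation": [0,0,0]}
    - {"dp": [0,0,0],"rotation": [0,0,0]}
    - {"dp": [0,0,0],"rotation": [0,0,0]}
  fingers: 0
  newtons: 15

```text
clock: 21.0
tool_pos: [0.5701, 0.0115, -0.0211]
ee_rot: [[-0.231, 0.973, 0.001], [0.973, 0.231, -0.0], [-0.0, 0.001, -1.0]]
wrist_force: [-1.4, 0.4, 5.8]
width: 0.546
finger_force: 15.0
```

Request:
drive_tool:
  targets:
    - {"dp": [0,0,0],"rotation": [0,0,0]}
    - {"dp": [0,0,0],"rotation": [0,0,0]}
    - {"dp": [0,0,0.03],"rotation": [0,0,0]}
    - {"dp": [0,0,0.07],"rotation": [0,0,0]}
    - {"dp": [0,0,0.13],"rotation": [0,0,0]}
    - {"dp": [0,0,0.2],"rotation": [0,0,0]}
    - {"dp": [0,0,0.3],"rotation": [0,0,0]}
    - {"dp": [0,0,0.3],"rotation": [0,0,0]}
  newtons: 35

```text
clock: 22.0
tool_pos: [0.5704, 0.0114, 0.0094]
ee_rot: [[-0.231, 0.973, 0.002], [0.973, 0.231, -0.0], [-0.001, 0.002, -1.0]]
wrist_force: [0.9, -0.4, -2.6]
width: 0.546
finger_force: 35.0
```

Run:
```python
from nf import *
nf();s=sensors.get_state();print(s["moment"],s["finger_force"])
```

```text
tool [0.5704 0.0114 0.0094] F [ 0.9 -0.4 -2.6] w 49.8 nest [ 0.0013 -0.0113  0.0684] q,r -0.133 0.1022
[-0.01446259 -0.07908081  0.00791344] 34.998682737350464
```

Request:
drive_tool:
  targets:
    - {"dp": [0,0,0.1],"rotation": [0,0,0]}
    - {"dp": [0,0,0.25],"rotation": [0,0,0]}
    - {"dp": [0,0,0.4],"rotation": [0,0,0]}
    - {"dp": [0,0,0.55],"rotation": [0,0,0]}
    - {"dp": [0,0,0.65],"rotation": [0,0,0]}
    - {"dp": [0,0,0.7],"rotation": [0,0,0]}
    - {"dp": [0,0,0.7],"rotation": [0,0,0]}
    - {"dp": [0,0,0.7],"rotation": [0,0,0]}

```text
clock: 23.0
tool_pos: [0.5694, 0.0115, 0.078]
ee_rot: [[-0.231, 0.973, -0.001], [0.973, 0.231, 0.0], [0.0, -0.001, -1.0]]
wrist_force: [-0.1, 1.1, -3.2]
width: 0.549
finger_force: 35.0
```

Run:
```python
from nf import *
nf();s=sensors.get_state();print(s["moment"],s["finger_force"],s["ee_rot"].round(3).tolist())
f=viewer.grab_frame("side")
b=f["color"].astype(int)
for n in("board","bush","clamp_handle","weight"):print(n,[(np.round(r["at"],1).tolist(),round(r["score"],2)) for r in viewer.recognise(f,n)[:2]])
L=W([0,0,.048+.1]);print("expected bush",proj(f,W([0,0,.151])),"board",proj(f,W([0,0,.13])))
print("handle 1.8/1.95/2:",[proj(f,tcp(q,-.032)+[0,0,.019]).round(1) for q in(1.8,1.95,2)])
# expected top edge corners of lifted board and dark-pixel extents
for P in([.025,.055,.148],[-.025,.055,.148],[-.025,-.055,.148],[-.025,.055,.112],[-.025,-.055,.112],[.025,.055,.112]):print(P,proj(f,W(P)).round(1))
cv2.imwrite("pics/fin.png",f["color"])
m=(b.max(2)<35).astype(np.uint8);x0,y0=220,120
for c in cv2.findContours(m[y0:320,x0:400],0,2)[0]:
    if cv2.contourArea(c)>150:print(cv2.contourArea(c),(cv2.approxPolyDP(c,2.5,True)[:,0]+[x0,y0]).tolist())
```

```text
tool [0.5694 0.0115 0.078 ] F [-0.1  1.1 -3.2] w 50.0 nest [ 0.0004 -0.011   0.137 ] q,r 0.499 0.115
[-0.0117363  -0.07986829 -0.00642479] 34.998634457588196 [[-0.231, 0.973, -0.001], [0.973, 0.231, 0.0], [0.0, -0.001, -1.0]]
board [([302.8, 225.4], 0.72), ([270.1, 250.0], 0.56)]
bush []
clamp_handle [([278.2, 228.8], 0.76)]
weight [([275.8, 203.1], 0.74)]
expected bush [305.19541147 214.67481592] board [305.18253185 223.40513702]
handle 1.8/1.95/2: [array([287.3, 219.4]), array([282.1, 226. ]), array([280.5, 228.4])]
[0.025, 0.055, 0.148] [280.9 223.8]
[-0.025, 0.055, 0.148] [301.7 230. ]
[-0.025, -0.055, 0.148] [328.2 208.5]
[-0.025, 0.055, 0.112] [301.8 245.3]
[-0.025, -0.055, 0.112] [327.8 223.1]
[0.025, 0.055, 0.112] [281.3 238.8]
796.5 [[300, 198], [293, 202], [293, 216], [283, 223], [295, 227], [296, 233], [293, 236], [282, 233], [283, 238], [301, 244], [315, 232], [315, 213], [307, 211], [307, 205], [302, 208]]
219.0 [[354, 178], [335, 175], [326, 183], [339, 178], [351, 180], [336, 192], [324, 185], [316, 189], [330, 197], [331, 191], [340, 194], [354, 182]]
221.0 [[290, 144], [293, 151], [304, 154], [324, 151], [327, 146], [325, 141], [315, 148], [299, 147], [292, 141]]
```

```bash
python3 -c "
from workcell import robot
print(robot.job_done())"
```

```text
the job is handed in; nothing more can be done
None
```

The job is handed in: the clamp pressed the bush home and was swung back to its open stop, and the gripper holds the board level about 10 cm above its bed, clear of nest and clamp; no verdict was returned.

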